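Rack the fired vases in reverse order

ROBOT

A 7-joint arm with a two-finger parallel gripper is mounted at the origin on the work surface. World frame = base frame: x ahead of the robot, y to its left, z up, the work surface at z = 0. Lengths are in m, angles in rad, forces in N, time in s.
With the tool pointing down it reaches from about 0.425 to 0.875 m from the base axis. Payload 4.7 kg.
Tool frame: the origin (TCP) lies between the finger pads; the fingertips stand 11 mm ahead of it and the grasp point (between the pads) lies 8 mm behind it; z points along the fingers, x is the direction in which the jaws open and shut, and the axes are right-handed (so a half turn about z gives the same grasp; the last joint's range is limited). The gripper opens to 85 mm and grips with 20 to 120 N. Pads are 22 mm wide; open, the fingers measure 114 mm over their backs; the gripper's body (76 mm by 85 mm) begins 54 mm behind the grasp point. The pads swing forward as they close: fully open they stand 13 mm farther back than shut.
Start: joints at [1.329, 0.321, -0.07, 1.45, 0.023, 1.371, -0.057], TCP at [0.164, -0.629, 0.242] pointing down, gripper open.
Joint ranges: [-2.86, 2.86], [-0.3, 2.09], [-1.38, 1.24], [0.06, 2.45], [-1.56, 4.7], [0.09, 2.05], [-2.69, 2.69]. Speed limits (rad/s): [2.57, 2.57, 3.14, 3.14, 3.14, 3.14, 3.14].

INTERFACE

Orientations are given as a unit quaternion [w, x, y, z].
In Python, from plant import r gives the robot as it stands.
- The arm moves only by the shell command python3 -m jog 'ROWS' [FORCE]. ROWS is JSON, a list of rows, each an object of numbers: "dx", "dy", "dz": the shift along the tool's x, y, z in units of 60 mm (1.0 is 60 mm); "wx", "wy", "wz": the turn, a rotation vector about the tool's x, y, z in units of 5 degrees (1.0 is 5 degrees); "fingers": the closure, from 0 (fully open) to 1 (shut). In form: [{"dx": .., "dy": .., "dz": .., "wx": .., "wy": .., "wz": .., "fingers": ..}, ...]. A call has 1 to 20 rows; each row shifts and turns the commanded pose from where the row before left it, along the tool's axes as they then stand; what a row does not reach is not made up. A row lasts 1/8 s, in which the tool goes at most 62.5 mm and 10.7 degrees, less where a joint would pass 70% of its speed; a pose out of reach is approached as far as the arm can. A call is refused whole if a number of a shift passes 1 or a number of a turn 1, either way. A call with a gripper value outside its range is refused whole. The fingers move at their own pace and stop on an object; FORCE is the grip in N (left out, the last holds). Time passes only in rows, so rows that do not move let the fingers close. It gives the time, the measured TCP pose, the force and the opening at its end, in the units of the state.
- r.observe(): the state, without advancing time (a new reading comes with each control period).
- r.get_image(name): name is "scene" or "side" or "wrist"; returns (picture, depth): 400x640x3 uint8, red, green, blue; 400x640 float32, m along the optical axis (not along the pixel's ray), 0 where there is no reading.
- r.camera_model(name): a dict with "intrinsics" (3x3 intrinsics, pixels), "pose" (4x4, takes a point from camera to world coordinates). Camera axes: x right, y down, z forward; pixel columns grow to the right and rows downward; lengths in m; the calibration is good to about 2 mm. The wrist camera is an equidistant fisheye: a pixel r from the principal point sees the ray r / f radians off the axis. A picture is of the moment at which its call begins: read the wrist's pose just before it. camera_model takes no time and is no camera call; for the wrist camera it gives the pose at the moment of the call.
- r.job_done(): hands the job in, once; it reports no verdict.
The state is a dict: "t": time; "joint_pos": joint angles; "joint_vel": joint speeds; "joint_torque": joint torques, N m; "ee_pos": TCP position; "tcp_rot": TCP orientation; "contact_force": force on the tool from outside, world axes, zero at the start; "wrist_torque": the same for the moment, N m; "finger_gap": finger opening in m.
Only numpy, scipy, OpenCV 4.12 (cv2) and the standard library are available. Lean on these libraries where they do the work, as an engineer would, in place of code of your own. Each camera call takes 0.05 s, during which the arm holds its last target.

TASK

Move the four fired bud vases from the kiln shelf to the wooden carrying rack, one in each nest, in reverse order: the vase at the left end of the shelf goes to the right end of the rack, and so on, because the rack will be unloaded from its other side. Set each one down gently, standing flat on the nest floor; do not drop them or knock them over, and leave the glaze jar and the white ceramic weight alone.

Things in the scene. Friction and masses are not known exactly. Their poses are not given: they have to be found in the camera images.
- vase_blue: blue-glazed ceramic bud vase, about 0.14 kg (varies), standing upright on its drip disc at the start. 80 mm tall; straight round body 44 mm across from 6 to 58 mm above its foot, then a narrow neck (26 mm) with a 32 mm lip at the top. Origin: centre of its underside; z up along the vase; it is round, so its yaw means nothing.
- vase_green: green-glazed ceramic bud vase, about 0.14 kg (varies), standing upright on its drip disc at the start. 80 mm tall; straight round body 44 mm across from 6 to 58 mm above its foot, then a narrow neck (26 mm) with a 32 mm lip at the top. Origin: centre of its underside; z up along the vase; it is round, so its yaw means nothing.
- vase_yellow: yellow-glazed ceramic bud vase, about 0.14 kg (varies), standing upright on its drip disc at the start. 80 mm tall; straight round body 44 mm across from 6 to 58 mm above its foot, then a narrow neck (26 mm) with a 32 mm lip at the top. Origin: centre of its underside; z up along the vase; it is round, so its yaw means nothing.
- vase_red: red-glazed ceramic bud vase, about 0.14 kg (varies), standing upright on its drip disc at the start. 80 mm tall; straight round body 44 mm across from 6 to 58 mm above its foot, then a narrow neck (26 mm) with a 32 mm lip at the top. Origin: centre of its underside; z up along the vase; it is round, so its yaw means nothing.
- disc_blue: fixed white drip disc, 58 mm across, 8 mm thick, spotted round its edge with blue glaze, on the kiln shelf; the blue vase stands on it at the start (centred within 3 mm), and it stays as the record of where that vase stood. Origin: centre of its underside, 18 mm above the table.
- disc_green: fixed white drip disc, 58 mm across, 8 mm thick, spotted round its edge with green glaze, on the kiln shelf; the green vase stands on it at the start (centred within 3 mm), and it stays as the record of where that vase stood. Origin: centre of its underside, 18 mm above the table.
- disc_yellow: fixed white drip disc, 58 mm across, 8 mm thick, spotted round its edge with yellow glaze, on the kiln shelf; the yellow vase stands on it at the start (centred within 3 mm), and it stays as the record of where that vase stood. Origin: centre of its underside, 18 mm above the table.
- disc_red: fixed white drip disc, 58 mm across, 8 mm thick, spotted round its edge with red glaze, on the kiln shelf; the red vase stands on it at the start (centred within 3 mm), and it stays as the record of where that vase stood. Origin: centre of its underside, 18 mm above the table.
- kiln_shelf: fixed cream kiln shelf slab, 80 x 340 x 18 mm (x, y, z), lying on the table; carries the four discs in a row along its y axis, at y = +120, +40, -40 and -120 mm. Origin: centre of its underside, on the table; y along its length, roughly to the robot's left (yaw within 0.12 rad), z up. It may lie nearer to or farther from the robot than the rack.
- rack: fixed wooden rack, 88 x 332 mm, on the table, with four square nests in a row along its y axis, centred at x = 0, y = +120, +40, -40, -120 mm. Each nest is 68 mm square, its floor 10 mm above the table; the rims round it (10 to 12 mm thick) rise to 22 mm. Origin: centre of its underside, at table height; y along its length, roughly to the robot's left (yaw within 0.12 rad), z up.
- glaze_jar: grey glaze jar with a red lid, 70 mm across and about 85 mm tall, off to the left; leave it alone. Origin: centre of its underside.
- pestle_weight: white ceramic weight, 60 mm across its round foot, 50 mm tall, off to the right; leave it alone. Origin: centre of its underside.
Mind the look-alikes: they are no part of the job. There is more than one size of the vase_green; the job needs the smallest.

How it is judged:
At the end, for the whole second after the job is handed in: Each vase stands in the nest that mirrors its starting place in the row (leftmost disc to rightmost nest, and so on), within 14 mm of the nest centre along each rack axis, its foot within 4 mm of the nest floor height, upright within 0.08 rad, released and at rest (((y of disc_blue in the frame of kiln_shelf between 0.1 and 0.14 m and y of vase_blue in the frame of rack between -0.134 and -0.106 m) or (y of disc_blue in the frame of kiln_shelf between 0.02 and 0.06 m and y of vase_blue in the frame of rack between -0.054 and -0.026 m) or (y of disc_blue in the frame of kiln_shelf between -0.06 and -0.02 m and y of vase_blue in the frame of rack between 0.026 and 0.054 m) or (y of disc_blue in the frame of kiln_shelf between -0.14 and -0.1 m and y of vase_blue in the frame of rack between 0.106 and 0.134 m)) and x of vase_blue in the frame of rack between -0.014 and 0.014 m and z of vase_blue in the frame of rack between 0.006 and 0.014 m and angle between each of vase_blue, vase_green, vase_yellow, vase_red's own z axis and vertical below 0.08 rad and linear speed of each of vase_blue, vase_green, vase_yellow, vase_red below 0.02 m/s and angular speed of each of vase_blue, vase_green, vase_yellow, vase_red below 0.2 rad/s and ((y of disc_green in the frame of kiln_shelf between 0.1 and 0.14 m and y of vase_green in the frame of rack between -0.134 and -0.106 m) or (y of disc_green in the frame of kiln_shelf between 0.02 and 0.06 m and y of vase_green in the frame of rack between -0.054 and -0.026 m) or (y of disc_green in the frame of kiln_shelf between -0.06 and -0.02 m and y of vase_green in the frame of rack between 0.026 and 0.054 m) or (y of disc_green in the frame of kiln_shelf between -0.14 and -0.1 m and y of vase_green in the frame of rack between 0.106 and 0.134 m)) and x of vase_green in the frame of rack between -0.014 and 0.014 m and z of vase_green in the frame of rack between 0.006 and 0.014 m and ((y of disc_yellow in the frame of kiln_shelf between 0.1 and 0.14 m and y of vase_yellow in the frame of rack between -0.134 and -0.106 m) or (y of disc_yellow in the frame of kiln_shelf between 0.02 and 0.06 m and y of vase_yellow in the frame of rack between -0.054 and -0.026 m) or (y of disc_yellow in the frame of kiln_shelf between -0.06 and -0.02 m and y of vase_yellow in the frame of rack between 0.026 and 0.054 m) or (y of disc_yellow in the frame of kiln_shelf between -0.14 and -0.1 m and y of vase_yellow in the frame of rack between 0.106 and 0.134 m)) and x of vase_yellow in the frame of rack between -0.014 and 0.014 m and z of vase_yellow in the frame of rack between 0.006 and 0.014 m and ((y of disc_red in the frame of kiln_shelf between 0.1 and 0.14 m and y of vase_red in the frame of rack between -0.134 and -0.106 m) or (y of disc_red in the frame of kiln_shelf between 0.02 and 0.06 m and y of vase_red in the frame of rack between -0.054 and -0.026 m) or (y of disc_red in the frame of kiln_shelf between -0.06 and -0.02 m and y of vase_red in the frame of rack between 0.026 and 0.054 m) or (y of disc_red in the frame of kiln_shelf between -0.14 and -0.1 m and y of vase_red in the frame of rack between 0.106 and 0.134 m)) and x of vase_red in the frame of rack between -0.014 and 0.014 m and z of vase_red in the frame of rack between 0.006 and 0.014 m); the robot touches nothing.
It fails at once if a vase is knocked over (tilted more than 45 degrees) (angle between any of vase_blue, vase_green, vase_yellow, vase_red's own z axis and vertical above 0.785 rad).
It fails at once if a vase is banged onto the rack (over 60 N) (contact force between any of vase_blue, vase_green, vase_yellow, vase_red and rack above 60 N).
It fails at once if a vase is dropped: it falls out of the fingers at over 0.55 m/s (from more than about 15 mm) ((linear speed of vase_blue above 0.55 m/s and contact force between the fingers and vase_blue below 0.3 N) or (linear speed of vase_green above 0.55 m/s and contact force between the fingers and vase_green below 0.3 N) or (linear speed of vase_yellow above 0.55 m/s and contact force between the fingers and vase_yellow below 0.3 N) or (linear speed of vase_red above 0.55 m/s and contact force between the fingers and vase_red below 0.3 N)).
It fails at once if the glaze jar or the ceramic weight is pushed more than 30 mm (distance of any of glaze_jar, pestle_weight from where it was at the start of the episode above 0.03 m).
It also fails if it takes over 107 s, if anything falls off the work surface, if the arm or the gripper's body presses on something with over 40 N, if the wrist force passes 120 N, or if a joint passes its speed limit or range.

## Working session

There is one attempt and no reset: what is moved stays moved. The work goes in short steps, Python scripts to look and compute and a shell command to move; the robot and the scene stay as the last step left them, time stands still between calls to the robot, and variables do not carry over. Pictures are saved under pics/ and viewed, and the job is handed in when it is done.

```bash
ls; mkdir -p pics
python3 - <<'E'
from plant import r
import cv2
s=r.observe();print(s)
for n in ["scene","side","wrist"]:
    m=r.camera_model(n);print(n,m)
    p,d=r.get_image(n);cv2.imwrite(f'pics/{n}0.png',p[:,:,::-1])
    import numpy as np; np.save(f'pics/{n}0.npy',d)
E
```

```text
pics
{'t': 0.0, 'joint_pos': array([ 1.32908347,  0.32181482, -0.07010641,  1.45170343,  0.02260401,
        1.37077884, -0.05688947]), 'joint_vel': array([-0.00251336, -0.00100227,  0.00031895, -0.00057616, -0.00066882,
        0.00052256,  0.00055602]), 'joint_torque': array([-5.00094902e-04, -4.93589044e+01, -3.82719655e-01, -3.14337158e+01,
        1.28205409e-02,  1.14915657e-02,  5.90275221e-06]), 'ee_pos': array([ 0.16430323, -0.6283501 ,  0.24121468]), 'tcp_rot': array([-5.46956411e-04,  7.91546522e-01, -6.11108162e-01, -7.87103991e-04]), 'contact_force': array([-0.47827964,  0.15886532,  0.3358728 ]), 'wrist_torque': array([ 0.00533246,  0.046917  , -0.00609901]), 'finger_gap': 0.08553178296715015}
scene {'intrinsics': array([[389.42090628,   0.        , 319.30724301],
       [  0.        , 389.42090628, 200.84295471],
       [  0.        ,   0.        ,   1.        ]]), 'pose': array([[-0.62999776,  0.6020019 , -0.49060833,  1.07240737],
       [ 0.77659266,  0.49045695, -0.39541853,  0.39941735],
       [ 0.00257956, -0.63011561, -0.77649704,  0.81736343],
       [ 0.     
[... 205 characters left out ...]
  1.        ]]), 'pose': array([[ 0.8075078 , -0.41825345,  0.41592691,  0.19621709],
       [-0.58970425, -0.5884769 ,  0.5531219 , -0.54286199],
       [ 0.01341824, -0.69192412, -0.72184553,  0.73250591],
       [ 0.        ,  0.        ,  0.        ,  1.        ]])}
wrist {'intrinsics': array([[309.70691629,   0.        , 315.74291136],
       [  0.        , 309.70691629, 200.33820221],
       [  0.        ,   0.        ,   1.        ]]), 'pose': array([[ 0.25273629, -0.9180415 , -0.30549007,  0.24256467],
       [-0.96753443, -0.24020762, -0.07859664, -0.60838418],
       [-0.00122607,  0.31543638, -0.94894594,  0.37218919],
       [ 0.        ,  0.        ,  0.        ,  1.        ]])}
```

View pics/scene0.png

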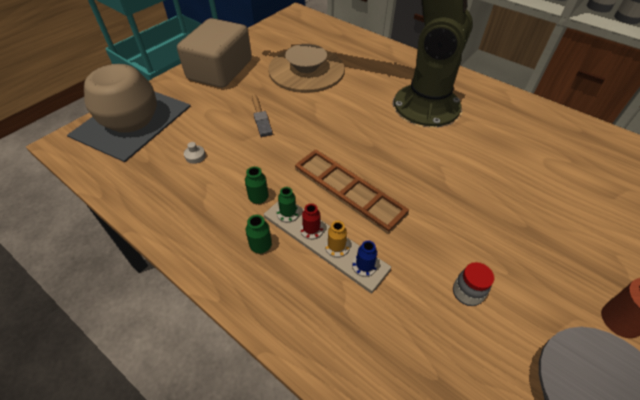

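View pics/side0.png

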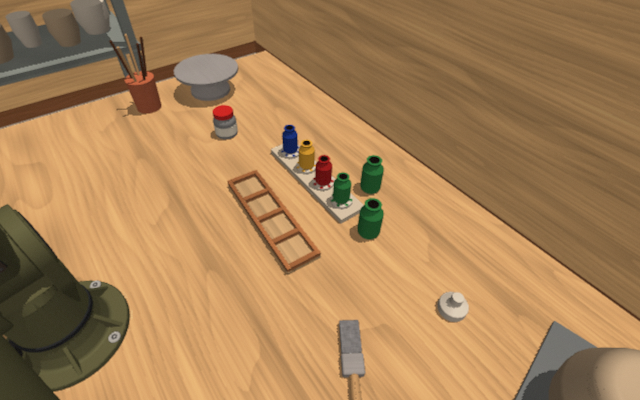

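View pics/wrist0.png

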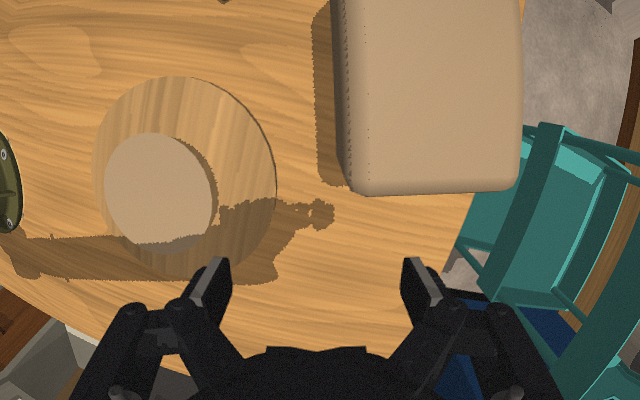

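The scene view shows three green candidates: on the shelf disc at about (287,204), and loose ones at (256,185) and (258,234). In the side view they are at (342,190), (372,175) and (370,218). The shelf row, from the robot's left, is blue, yellow, red, green. Next I'll measure everything and crop the greens.

```bash
cat > h.py <<'E'
import numpy as np,cv2
from plant import r
def cloud(n):
    m=r.camera_model(n);p,d=r.get_image(n);K=m['intrinsics'];T=m['pose']
    v,u=np.mgrid[:400,:640]
    P=np.stack([(u-K[0,2])/K[0,0]*d,(v-K[1,2])/K[1,1]*d,d],-1)
    W=P@T[:3,:3].T+T[:3,3]; W[d==0]=np.nan
    return p,d,W
def ray(n,uv,z):
    m=r.camera_model(n);K=m['intrinsics'];T=m['pose']
    q=T[:3,:3]@np.array([(uv[0]-K[0,2])/K[0,0],(uv[1]-K[1,2])/K[1,1],1]);return (T[:3,3]+q*(z-T[2,3])/q[2])[:2]
def masks(p):
    h=cv2.cvtColor(p,cv2.COLOR_RGB2HSV);H,S,V=[h[...,i].astype(int) for i in range(3)]
    return dict(blue=(H>105)&(H<130)&(S>150),green=(H>50)&(H<80)&(S>150),yellow=(H>16)&(H<26)&(S>185)&(V>120),red=((H<5)|(H>174))&(S>180)),H,S,V
E
python3 - <<'E'
from h import *
for n in ['scene','side']:
    p,d,W=cloud(n)
    M,H,S,V=masks(p)
    for k,m in M.items():
        m=m&(W[...,2]>0.03)&(W[...,2]<.16)&(W[...,0]>.3)&(abs(W[...,1])<.6)
        c,l,st,ce=cv2.connectedComponentsWithStats(m.astype(np.uint8))
        for i in range(1,c):
            if st[i,4]<60: continue
            q=W[l==i]; zt=np.percentile(q[:,2],98); t=q[q[:,2]>zt-.008]
            print(n,k,ce[i].round(),st[i,4],'ztop',zt.round(3),'topmid',((t.min(0)+t.max(0))/2).round(3),'topext',np.ptp(t,axis=0).round(3),'ext',np.ptp(q,axis=0).round(3))
    print('px hsv rack', [tuple(int(x[v,u]) for x in (H,S,V)) for u,v in ([(350,207),(390,224)] if n=='scene' else [(290,266),(240,205)])])
    c=p[130:260,220:420] if n=='scene' else p[110:280,220:420]
    cv2.imwrite(f'pics/crop_{n}.png',cv2.resize(c,None,fx=3.5,fy=3.5,interpolation=2)[:,:,::-1])
E
```

```text
scene blue [366. 257.] 404 ztop 0.107 topmid [0.656 0.198 0.104] topext [0.025 0.028 0.008] ext [0.033 0.038 0.077]
scene green [256. 185.] 424 ztop 0.104 topmid [ 0.653 -0.15   0.102] topext [0.031 0.033 0.009] ext [0.043 0.043 0.076]
scene green [287. 203.] 307 ztop 0.107 topmid [ 0.655 -0.042  0.104] topext [0.022 0.024 0.009] ext [0.03  0.034 0.074]
scene green [258. 234.] 502 ztop 0.104 topmid [ 0.76  -0.038  0.102] topext [0.032 0.033 0.01 ] ext [0.044 0.043 0.076]
scene yellow [336. 232.] 169 ztop 0.108 topmid [0.653 0.114 0.105] topext [0.028 0.03  0.008] ext [0.036 0.036 0.03 ]
scene red [311. 219.] 381 ztop 0.107 topmid [0.653 0.036 0.105] topext [0.026 0.028 0.01 ] ext [0.034 0.037 0.074]
scene red [478. 276.] 635 ztop 0.087 topmid [0.554 0.412 0.084] topext [0.059 0.058 0.009] ext [0.059 0.058 0.018]
px hsv rack [(16, 134, 103), (11, 179, 120)]
side blue [290. 140.] 309 ztop 0.107 topmid [0.652 0.193 0.105] topext [0.025 0.032 0.01 ] ext [0.034 0.04  0.076]
side green [371. 175.] 315 ztop 0.103 topmid [ 0.748 -0.048  0.1  ] topext [0.021 0.03  0.009] ext [0.043 0.05  0.074]
side green [341. 190.] 245 ztop 0.106 topmid [ 0.644 -0.053  0.104] topext [0.021 0.017 0.011] ext [0.032 0.035 0.074]
side green [370. 219.] 383 ztop 0.104 topmid [ 0.648 -0.159  0.101] topext [0.033 0.034 0.009] ext [0.047 0.051 0.075]
side yellow [307. 156.] 330 ztop 0.108 topmid [0.651 0.11  0.104] topext [0.028 0.03  0.009] ext [0.035 0.038 0.075]
side red [223. 112.] 229 ztop 0.087 topmid [0.549 0.409 0.084] topext [0.058 0.065 0.01 ] ext [0.058 0.066 0.017]
side red [323. 171.] 367 ztop 0.107 topmid [0.652 0.032 0.104] topext [0.028 0.029 0.009] ext [0.037 0.038 0.074]
px hsv rack [(12, 161, 169), (15, 126, 125)]
```

Tops read about 0.107, as expected for a vase on a disc (0.106). The loose greens have 0.104 tops standing on the table, so they're larger look-alikes. The one on the disc is the one I want. Next I'll look at the crop and fit the rack and shelf.

View pics/crop_side.png

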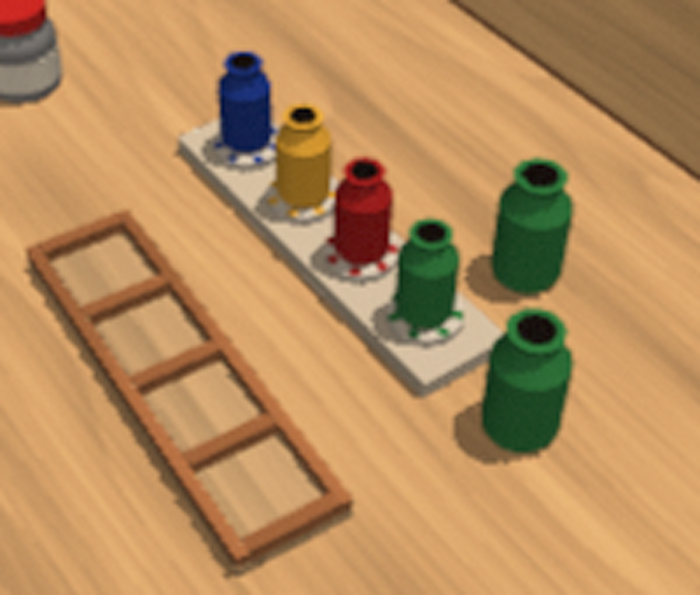

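Run:
```python
from h import *
for n in ['scene','side']:
    p,d,W=cloud(n)
    h=cv2.cvtColor(p,cv2.COLOR_RGB2HSV);S=h[...,1].astype(int)
    z=W[...,2]
    roi=(W[...,0]>.38)&(W[...,0]<.75)&(W[...,1]>-.25)&(W[...,1]<.32)
    for nm,m,zz in [('rack',roi&(z>.015)&(z<.03)&(S>100)&(W[...,0]<.595),.022),('shelf',roi&(z>.012)&(z<.024)&(S<100)&(W[...,0]>.58),.018)]:
        m=cv2.morphologyEx(m.astype(np.uint8),cv2.MORPH_CLOSE,np.ones((3,3)))
        c,l,st,ce=cv2.connectedComponentsWithStats(m)
        i=1+np.argmax(st[1:,4]); vu=np.argwhere(l==i)
        xy=np.array([ray(n,(u,v),zz) for v,u in vu]).astype(np.float32)
        b=cv2.minAreaRect(xy*1000); zm=np.nanmedian(z[l==i])
        print(n,nm,st[i],'rect',b,'z',zm.round(4), cv2.boxPoints(b).round().tolist())
```

```text
scene rack [ 295  149  114   81 1540] rect ((478.8797607421875, 23.391433715820312), (334.7351379394531, 93.64237976074219), 86.38074493408203) z 0.0215 [[422.0, -141.0], [515.0, -147.0], [536.0, 187.0], [443.0, 193.0]]Traceback (most recent call last):
  File "<stdin>", line 11, in <module>
  File "h.py", line 10, in ray
    m=r.camera_model(n);K=m['intrinsics'];T=m['pose']
ValueError: time passes only in moves, steps and waits
```

The crop shows the small green vase at (428,275) on its green-spotted disc, clearly smaller than the two loose ones. I'll vectorise the ray casting and rerun.

```bash
sed -i '/^def ray/,/return (T/d' h.py
cat >> h.py <<'E'
def ray(cm,uv,z):
    K=cm['intrinsics'];T=cm['pose'];uv=np.atleast_2d(uv).astype(float)
    q=np.c_[(uv[:,0]-K[0,2])/K[0,0],(uv[:,1]-K[1,2])/K[1,1],np.ones(len(uv))]@T[:3,:3].T
    return (T[:3,3]+q*((z-T[2,3])/q[:,2])[:,None])[:,:2]
E
python3 - <<'E'
from h import *
for n in ['scene','side']:
    cm=r.camera_model(n)
    p,d,W=cloud(n)
    h=cv2.cvtColor(p,cv2.COLOR_RGB2HSV);S=h[...,1].astype(int);H=h[...,0].astype(int)
    z=W[...,2]
    roi=(W[...,0]>.38)&(W[...,0]<.75)&(W[...,1]>-.25)&(W[...,1]<.32)
    for nm,m,zz in [('rack',roi&(z>.016)&(z<.03)&(S>100)&(W[...,0]<.595),.022),('shelf',roi&(z>.014)&(z<.024)&(S<100)&(W[...,0]>.58),.018)]:
        m=m.astype(np.uint8)
        m=cv2.morphologyEx(m,cv2.MORPH_CLOSE,np.ones((3,3)))
        c,l,st,ce=cv2.connectedComponentsWithStats(m)
        i=1+np.argmax(st[1:,4]); vu=np.argwhere(l==i)
        xy=ray(cm,vu[:,::-1],zz).astype(np.float32)
        b=cv2.minAreaRect(xy*1000); zm=np.nanmedian(z[l==i])
        print(n,nm,st[i],'rect',b,'z',zm.round(4), cv2.boxPoints(b).round().tolist())
E
```

```text
scene rack [ 295  149  114   82 1454] rect ((478.4706115722656, 23.26171875), (334.4941711425781, 92.70382690429688), 86.32521057128906) z 0.0217 [[421.0, -141.0], [514.0, -147.0], [535.0, 187.0], [443.0, 193.0]]
scene shelf [ 264  202  127   89 1990] rect ((654.0084838867188, 76.48607635498047), (339.2720031738281, 80.8240737915039), 89.76354217529297) z 0.0183 [[613.0, -93.0], [694.0, -93.0], [695.0, 246.0], [614.0, 246.0]]
side rack [ 228  170   93  102 1699] rect ((475.04510498046875, 17.650970458984375), (335.9204406738281, 89.68272399902344), 86.36310577392578) z 0.022 [[420.0, -147.0], [509.0, -153.0], [530.0, 182.0], [441.0, 188.0]]
side shelf [ 271  145   93   76 1174] rect ((649.473876953125, 70.27721405029297), (341.6885986328125, 82.45123291015625), 89.93443298339844) z 0.0183 [[608.0, -101.0], [691.0, -101.0], [691.0, 241.0], [608.0, 241.0]]
```

Both views agree apart from a constant offset of about 5 mm, so I'll average them. The rack centre is about (0.477, 0.0205) with yaw -0.064. The shelf is at (0.652, 0.0735) with yaw about 0. Moving over the row.

```bash
python3 -m jog '[{"dx":-0.605,"dy":-0.6825},{"dx":-0.605,"dy":-0.6825},{"dx":-0.605,"dy":-0.6825},{"dx":-0.605,"dy":-0.6825},{"dx":-0.605,"dy":-0.6825},{"dx":-0.605,"dy":-0.6825},{"dx":-0.605,"dy":-0.6825},{"dx":-0.605,"dy":-0.6825},{"dx":-0.605,"dy":-0.6825},{"dx":-0.605,"dy":-0.6825},{"dx":-0.605,"dy":-0.6825},{"dx":-0.605,"dy":-0.6825},{"dx":-0.605,"dy":-0.6825},{"dx":-0.605,"dy":-0.6825},{"dx":-0.605,"dy":-0.6825},{"dx":-0.605,"dy":-0.6825},{"wz":-1},{"wz":-1},{"wz":-1},{"wz":-1}]' 40
python3 -m jog '[{"wz":-1},{"wz":-1},{"wz":-1},{"wz":-1},{"wz":-1},{"wz":-1},{"wz":-1},{"wz":-1},{"wz":-1},{"wz":-1},{"wz":-1},{},{}]'
```

```text
validation failed for argument at $[0]...
validation failed for argument at $[0]...
```

```bash
python3 -m jog '[{"dx":-0.6,"dy":-0.68,"dz":0,"wx":0,"wy":0,"wz":0,"fingers":0}]' 40
```

```text
t: 0.52
ee_pos: [0.1911, -0.5858, 0.2414]
tcp_rot: [0.001, 0.789, -0.614, -0.001]
contact_force: [0.5, 0.2, -0.1]
finger_gap: 0.0853
```

Run:
```python
from plant import r
s=r.observe();print(s['t'],s['ee_pos'],s['tcp_rot'])
```

```text
0.525 [ 0.19110866 -0.58582617  0.24143563] [ 9.55219236e-04  7.89247208e-01 -6.14074576e-01 -5.89892531e-04]
```

All seven keys are required.

```bash
python3 -m jog '[{"dx":-0.6,"dy":-0.68,"dz":0,"wx":0,"wy":0,"wz":0,"fingers":0},{"dx":-0.6,"dy":-0.68,"dz":0,"wx":0,"wy":0,"wz":0,"fingers":0},{"dx":-0.6,"dy":-0.68,"dz":0,"wx":0,"wy":0,"wz":0,"fingers":0},{"dx":-0.6,"dy":-0.68,"dz":0,"wx":0,"wy":0,"wz":0,"fingers":0},{"dx":-0.6,"dy":-0.68,"dz":0,"wx":0,"wy":0,"wz":0,"fingers":0},{"dx":-0.6,"dy":-0.68,"dz":0,"wx":0,"wy":0,"wz":0,"fingers":0},{"dx":-0.6,"dy":-0.68,"dz":0,"wx":0,"wy":0,"wz":0,"fingers":0},{"dx":-0.6,"dy":-0.68,"dz":0,"wx":0,"wy":0,"wz":0,"fingers":0},{"dx":-0.6,"dy":-0.68,"dz":0,"wx":0,"wy":0,"wz":0,"fingers":0},{"dx":-0.6,"dy":-0.68,"dz":0,"wx":0,"wy":0,"wz":0,"fingers":0},{"dx":-0.6,"dy":-0.68,"dz":0,"wx":0,"wy":0,"wz":0,"fingers":0},{"dx":-0.6,"dy":-0.68,"dz":0,"wx":0,"wy":0,"wz":0,"fingers":0},{"dx":-0.6,"dy":-0.68,"dz":0,"wx":0,"wy":0,"wz":0,"fingers":0},{"dx":-0.6,"dy":-0.68,"dz":0,"wx":0,"wy":0,"wz":0,"fingers":0},{"dx":-0.6,"dy":-0.68,"dz":0,"wx":0,"wy":0,"wz":0,"fingers":0},{"dx":0,"dy":0,"dz":0,"wx":0,"wy":0,"wz":-1,"fingers":0},{"dx":0,"dy":0,"dz":0,"wx":0,"wy":0,"wz":-1,"fingers":0},{"dx":0,"dy":0,"dz":0,"wx":0,"wy":0,"wz":-1,"fingers":0},{"dx":0,"dy":0,"dz":0,"wx":0,"wy":0,"wz":-1,"fingers":0},{"dx":0,"dy":0,"dz":0,"wx":0,"wy":0,"wz":-1,"fingers":0}]'
python3 -m jog '[{"dx":0,"dy":0,"dz":0,"wx":0,"wy":0,"wz":-1,"fingers":0},{"dx":0,"dy":0,"dz":0,"wx":0,"wy":0,"wz":-1,"fingers":0},{"dx":0,"dy":0,"dz":0,"wx":0,"wy":0,"wz":-1,"fingers":0},{"dx":0,"dy":0,"dz":0,"wx":0,"wy":0,"wz":-1,"fingers":0},{"dx":0,"dy":0,"dz":0,"wx":0,"wy":0,"wz":-1,"fingers":0},{"dx":0,"dy":0,"dz":0,"wx":0,"wy":0,"wz":-1,"fingers":0},{"dx":0,"dy":0,"dz":0,"wx":0,"wy":0,"wz":-1,"fingers":0},{"dx":0,"dy":0,"dz":0,"wx":0,"wy":0,"wz":-1,"fingers":0},{"dx":0,"dy":0,"dz":0,"wx":0,"wy":0,"wz":-1,"fingers":0},{"dx":0,"dy":0,"dz":0,"wx":0,"wy":0,"wz":-1,"fingers":0},{"dx":0,"dy":0,"dz":0,"wx":0,"wy":0,"wz":0,"fingers":0},{"dx":0,"dy":0,"dz":0,"wx":0,"wy":0,"wz":0,"fingers":0}]'
python3 - <<'E'
from h import *
print(r.observe()['joint_pos'],r.camera_model('wrist')['pose'].round(3))
p,d=r.get_image('wrist');cv2.imwrite('pics/w1.png',p[:,:,::-1])
E
```

```text
t: 3.02
ee_pos: [0.6503, 0.0934, 0.2422]
tcp_rot: [0.0, 0.906, -0.424, 0.0]
contact_force: [0.8, -0.2, 0.1]
finger_gap: 0.0853
t: 4.53
ee_pos: [0.6503, 0.0934, 0.2423]
tcp_rot: [0.0, 1.0, -0.004, -0.0]
contact_force: [-0.3, -0.7, 0.3]
finger_gap: 0.0852
[ 0.48325547  0.48862668 -0.93416035  1.40696623  0.39071753  1.4391945
 -0.45210837] [[ 1.    -0.007 -0.003  0.651]
 [-0.008 -0.949 -0.316  0.174]
 [-0.     0.316 -0.949  0.373]
 [ 0.     0.     0.     1.   ]]
```

View pics/w1.png

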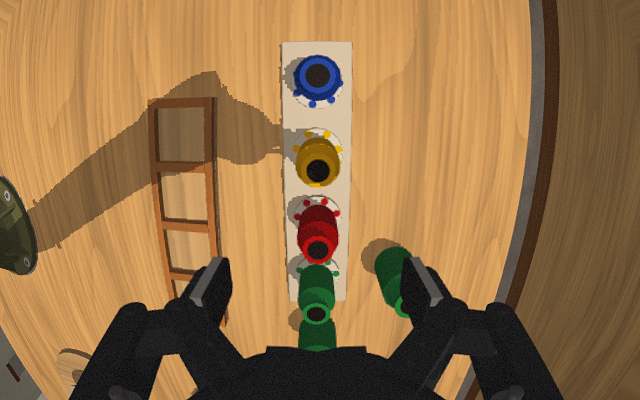

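The wrist view shows the row clearly: blue mouth (317,77), yellow (318,170), red (318,250), green (316,313). The rack's left end is at (150–215, 98). I'll cast rays onto the lip plane and the rack rim.

```bash
cat >> h.py <<'E'
def fray(cm,uv,z):
    K=cm['intrinsics'];T=cm['pose'];uv=np.atleast_2d(uv).astype(float)
    a=(uv[:,0]-K[0,2])/K[0,0];b=(uv[:,1]-K[1,2])/K[1,1];t=np.hypot(a,b);s=np.sin(t)/np.maximum(t,1e-9)
    q=np.c_[a*s,b*s,np.cos(t)]@T[:3,:3].T
    return (T[:3,3]+q*((z-T[2,3])/q[:,2])[:,None])[:,:2]
E
python3 - <<'E'
from h import *
cm=r.camera_model('wrist');p,d=r.get_image('wrist')
V=cv2.cvtColor(p,cv2.COLOR_RGB2HSV)[...,2]
# dark mouths near seeds
for k,(u,v) in dict(blue=(317,77),yellow=(318,170),red=(318,250),green=(316,313)).items():
    w=V[v-16:v+17,u-16:u+17]; m=(w<50).astype(np.uint8)
    c,l,st,ce=cv2.connectedComponentsWithStats(m); i=l[16,16]
    print(k,st[i] if i else None, ce[i]+[u-16,v-16], fray(cm,ce[i]+[u-16,v-16],.104).round(4))
h=cv2.cvtColor(p,cv2.COLOR_RGB2HSV).astype(int)
S=h[...,1];m=(S<95)&(h[...,2]>120);m[:, :270]=0;m[:,360:]=0;m[320:]=0
print('shelf L end row', [ (u,np.argwhere(m[:,u])[0][0]) for u in (290,318,345)])
print('shelf corners',fray(cm,[(282,42),(350,41)],.018).round(4))
print('rack',fray(cm,[(150,98),(215,97),(216,104)],.022).round(4))
cv2.imwrite('pics/w1r.png',cv2.resize(p[80:330,120:250],None,fx=2.4,fy=2.4,interpolation=2)[:,:,::-1])
E
```

```text
blue [  5   3  24  23 418] [317.22248804  75.27511962] [[0.6521 0.1965]]
yellow [  5   6  22  22 384] [317.54947917 170.5234375 ] [[0.6518 0.1126]]
red [  6   8  20  17 278] [317.4352518  249.91726619] [[0.6513 0.0336]]
green [  7  10  18  14 199] [315.72361809 313.81407035] [[ 0.649  -0.0468]]
shelf L end row [(290, np.int64(42)), (318, np.int64(41)), (345, np.int64(41))]
shelf corners [[0.6133 0.2435]
 [0.6896 0.2441]]
rack [[0.4475 0.1912]
 [0.5347 0.1837]
 [0.5356 0.1754]]
```

View pics/w1r.png

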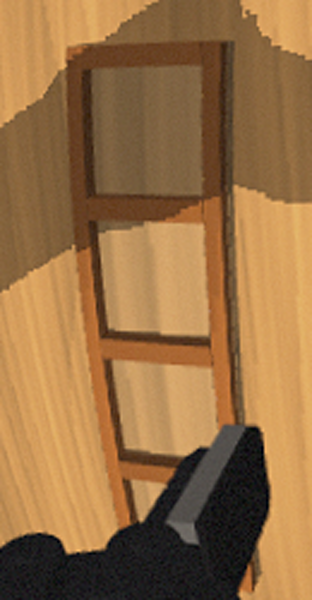

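The wrist view agrees with the averages to 2–3 mm. Targets:

| Vase | Pick (x, y) | Rack nest | Place (x, y) |
|---|---|---|---|
| Blue | (.653, .196) | -120 | (.470, -.099) |
| Yellow | (.652, .1125) | -40 | (.4755, -.0195) |
| Red | (.652, .034) | +40 | (.4805, .0605) |
| Green | (.650, -.047) | +120 | (.4857, .140) |

Starting with blue.

```bash
python3 -m jog '[{"dx":0.045,"dy":-0.855,"dz":0,"wx":0,"wy":0,"wz":-0.1,"fingers":0},{"dx":0,"dy":-0.855,"dz":0,"wx":0,"wy":0,"wz":0,"fingers":0},{"dx":0,"dy":0,"dz":0,"wx":0,"wy":0,"wz":0,"fingers":0},{"dx":0,"dy":0,"dz":0.62,"wx":0,"wy":0,"wz":0,"fingers":0},{"dx":0,"dy":0,"dz":0.62,"wx":0,"wy":0,"wz":0,"fingers":0},{"dx":0,"dy":0,"dz":0.62,"wx":0,"wy":0,"wz":0,"fingers":0},{"dx":0,"dy":0,"dz":0.62,"wx":0,"wy":0,"wz":0,"fingers":0},{"dx":0,"dy":0,"dz":0.62,"wx":0,"wy":0,"wz":0,"fingers":0},{"dx":0,"dy":0,"dz":0,"wx":0,"wy":0,"wz":0,"fingers":0},{"dx":0,"dy":0,"dz":0,"wx":0,"wy":0,"wz":0,"fingers":0}]'
python3 - <<'E'
from h import *
p,d=r.get_image('wrist');cv2.imwrite('pics/w2.png',p[:,:,::-1])
E
```

```text
t: 5.88
ee_pos: [0.6541, 0.1961, 0.0578]
tcp_rot: [-0.0, 1.0, 0.001, 0.001]
contact_force: [-0.6, 0.5, 1.1]
finger_gap: 0.0852
```

View pics/w2.png

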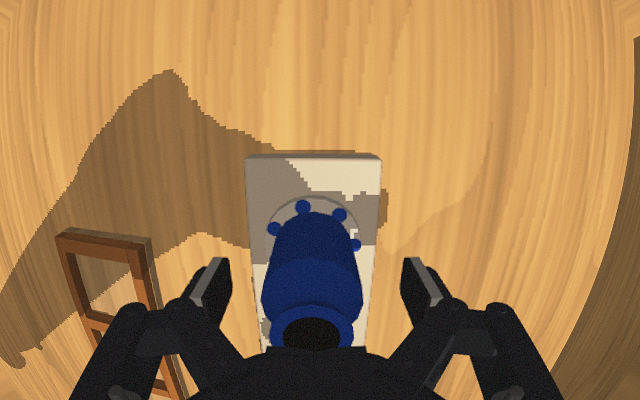

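The blue vase sits centred between the pads, with its mouth at (312,335) and the pads at x 215 and 418. Closing.

```bash
python3 -m jog '[{"dx":0,"dy":0,"dz":0,"wx":0,"wy":0,"wz":0,"fingers":0.35},{"dx":0,"dy":0,"dz":0,"wx":0,"wy":0,"wz":0,"fingers":0.5},{"dx":0,"dy":0,"dz":0,"wx":0,"wy":0,"wz":0,"fingers":1},{"dx":0,"dy":0,"dz":0,"wx":0,"wy":0,"wz":0,"fingers":1},{"dx":0,"dy":0,"dz":0,"wx":0,"wy":0,"wz":0,"fingers":1},{"dx":0,"dy":0,"dz":0,"wx":0,"wy":0,"wz":0,"fingers":1}]' 40
```

```text
t: 6.68
ee_pos: [0.6535, 0.1964, 0.0574]
tcp_rot: [-0.0, 1.0, 0.001, 0.001]
contact_force: [-2.3, -0.7, 5.1]
finger_gap: 0.0432
```

```bash
python3 -m jog '[{"dx":0,"dy":0,"dz":-0.15,"wx":0,"wy":0,"wz":0,"fingers":1},{"dx":0,"dy":0,"dz":-0.5,"wx":0,"wy":0,"wz":0,"fingers":1},{"dx":0,"dy":0,"dz":-0.5,"wx":0,"wy":0,"wz":0,"fingers":1},{"dx":0,"dy":0,"dz":-0.5,"wx":0,"wy":0,"wz":0,"fingers":1},{"dx":0,"dy":0,"dz":-0.5,"wx":0,"wy":0,"wz":0,"fingers":1},{"dx":-0.38,"dy":0.615,"dz":0,"wx":0,"wy":0,"wz":0,"fingers":1},{"dx":-0.38,"dy":0.615,"dz":0,"wx":0,"wy":0,"wz":0,"fingers":1},{"dx":-0.38,"dy":0.615,"dz":0,"wx":0,"wy":0,"wz":0,"fingers":1},{"dx":-0.38,"dy":0.615,"dz":0,"wx":0,"wy":0,"wz":0,"fingers":1},{"dx":-0.38,"dy":0.615,"dz":0,"wx":0,"wy":0,"wz":0,"fingers":1},{"dx":-0.38,"dy":0.615,"dz":0,"wx":0,"wy":0,"wz":0,"fingers":1},{"dx":-0.38,"dy":0.615,"dz":0,"wx":0,"wy":0,"wz":0,"fingers":1},{"dx":-0.38,"dy":0.615,"dz":0,"wx":0,"wy":0,"wz":0,"fingers":1},{"dx":0,"dy":0,"dz":0,"wx":0,"wy":0,"wz":0,"fingers":1},{"dx":0,"dy":0,"dz":0,"wx":0,"wy":0,"wz":0,"fingers":1},{"dx":0,"dy":0,"dz":0,"wx":0,"wy":0,"wz":0,"fingers":1}]'
python3 - <<'E'
from h import *
s=r.observe();print(s['ee_pos'],s['joint_pos'].round(2))
p,d=r.get_image('wrist');cv2.imwrite('pics/w3.png',p[:,:,::-1])
cm=r.camera_model('wrist'); print(fray(cm,[(320,400)],.022))
E
```

```text
t: 8.68
ee_pos: [0.472, -0.0981, 0.1854]
tcp_rot: [-0.0, 1.0, 0.003, 0.0]
contact_force: [0.2, 0.5, -1.7]
finger_gap: 0.0433
[ 0.47203614 -0.09810584  0.18536325] [ 1.12  0.05 -0.98  1.9   0.05  1.21  0.13]
[[ 0.48023557 -0.44229112]]
```

View pics/w3.png

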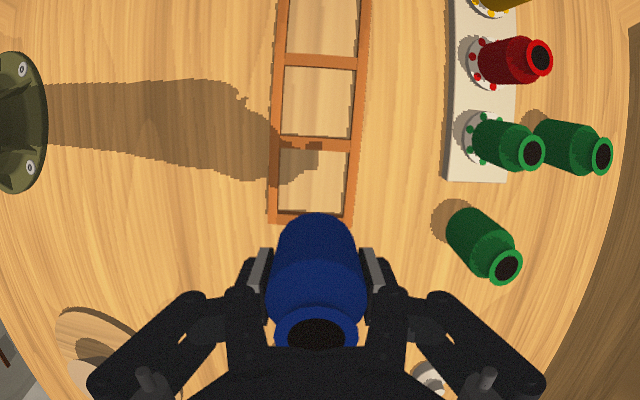

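The vase is held upright, and the rightmost nest is visible with inner corners at about (280,149), (350,153), (344,216) and (276,211). Checking its centre.

Run:
```python
from h import *
cm=r.camera_model('wrist')
p,d=r.get_image('wrist')
q=fray(cm,[(280,149),(350,153),(345,215),(276,211)],.022);print(q.round(4),q.mean(0))
q=fray(cm,[(267,223),(350,225),(287,54),(358,58),(284,67),(355,71)],.022);print(q.round(4))
cv2.imwrite('pics/w3c.png',cv2.resize(p[40:240,250:380],None,fx=3,fy=3,interpolation=2)[:,:,::-1])
```

```text
[[ 0.4373 -0.0633]
 [ 0.5047 -0.0669]
 [ 0.5019 -0.1308]
 [ 0.4315 -0.1268]] [ 0.46886735 -0.09694182]
[[ 0.4215 -0.1401]
 [ 0.5075 -0.1418]
 [ 0.4445  0.0279]
 [ 0.5106  0.0248]
 [ 0.4418  0.0153]
 [ 0.5079  0.012 ]]
```

View pics/w3c.png

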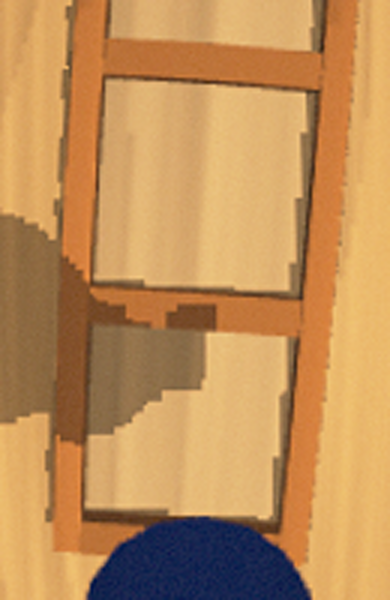

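Nest centre is about (0.469, -0.098). Shifting 2 mm and descending.

```bash
python3 -m jog '[{"dx":-0.03,"dy":0,"dz":0.45,"wx":0,"wy":0,"wz":0,"fingers":1},{"dx":0,"dy":0,"dz":0.5,"wx":0,"wy":0,"wz":0,"fingers":1},{"dx":0,"dy":0,"dz":0.5,"wx":0,"wy":0,"wz":0,"fingers":1},{"dx":0,"dy":0,"dz":0.4,"wx":0,"wy":0,"wz":0,"fingers":1},{"dx":0,"dy":0,"dz":0.2,"wx":0,"wy":0,"wz":0,"fingers":1},{"dx":0,"dy":0,"dz":0.15,"wx":0,"wy":0,"wz":0,"fingers":1},{"dx":0,"dy":0,"dz":0.1,"wx":0,"wy":0,"wz":0,"fingers":1},{"dx":0,"dy":0,"dz":0,"wx":0,"wy":0,"wz":0,"fingers":1},{"dx":0,"dy":0,"dz":0,"wx":0,"wy":0,"wz":0,"fingers":1}]'
```

```text
t: 9.9
ee_pos: [0.4702, -0.0997, 0.0478]
tcp_rot: [0.0, 1.0, 0.001, 0.0]
contact_force: [0.3, 0.6, -2.2]
finger_gap: 0.0431
```

```bash
python3 -m jog '[{"dx":0,"dy":0,"dz":0.03,"wx":0,"wy":0,"wz":0,"fingers":1},{"dx":0,"dy":0,"dz":0.03,"wx":0,"wy":0,"wz":0,"fingers":1},{"dx":0,"dy":0,"dz":0.03,"wx":0,"wy":0,"wz":0,"fingers":1},{"dx":0,"dy":0,"dz":0.01,"wx":0,"wy":0,"wz":0,"fingers":1},{"dx":0,"dy":0,"dz":0,"wx":0,"wy":0,"wz":0,"fingers":1},{"dx":0,"dy":0,"dz":0,"wx":0,"wy":0,"wz":0,"fingers":1}]'
```

```text
t: 10.65
ee_pos: [0.4696, -0.0996, 0.0413]
tcp_rot: [0.0, 1.0, 0.001, -0.0]
contact_force: [-2.0, 0.4, 1.8]
finger_gap: 0.0432
```

Contact: Fz rose from -2.2 to +1.8 N at the expected height. Releasing and rising.

```bash
python3 -m jog '[{"dx":0,"dy":0,"dz":0,"wx":0,"wy":0,"wz":0,"fingers":0.45},{"dx":0,"dy":0,"dz":0,"wx":0,"wy":0,"wz":0,"fingers":0.3},{"dx":0,"dy":0,"dz":0,"wx":0,"wy":0,"wz":0,"fingers":0},{"dx":0,"dy":0,"dz":0,"wx":0,"wy":0,"wz":0,"fingers":0},{"dx":0,"dy":0,"dz":0,"wx":0,"wy":0,"wz":0,"fingers":0},{"dx":0,"dy":0,"dz":-0.5,"wx":0,"wy":0,"wz":0,"fingers":0},{"dx":0,"dy":0,"dz":-0.6,"wx":0,"wy":0,"wz":0,"fingers":0},{"dx":0,"dy":0,"dz":-0.6,"wx":0,"wy":0,"wz":0,"fingers":0},{"dx":0,"dy":0,"dz":-0.6,"wx":0,"wy":0,"wz":0,"fingers":0},{"dx":0,"dy":0,"dz":0,"wx":0,"wy":0,"wz":0,"fingers":0},{"dx":0,"dy":0,"dz":0,"wx":0,"wy":0,"wz":0,"fingers":0}]'
python3 - <<'E'
from h import *
print(r.observe()['ee_pos'])
for n in ['side','wrist']:
    p,d=r.get_image(n);cv2.imwrite(f'pics/{n}4.png',p[:,:,::-1])
E
```

```text
t: 12.02
ee_pos: [0.4692, -0.0996, 0.1787]
tcp_rot: [0.0, 1.0, 0.001, -0.0]
contact_force: [-0.8, 0.0, -0.5]
finger_gap: 0.0852
[ 0.46924612 -0.09964297  0.1787222 ]
```

View pics/side4.png

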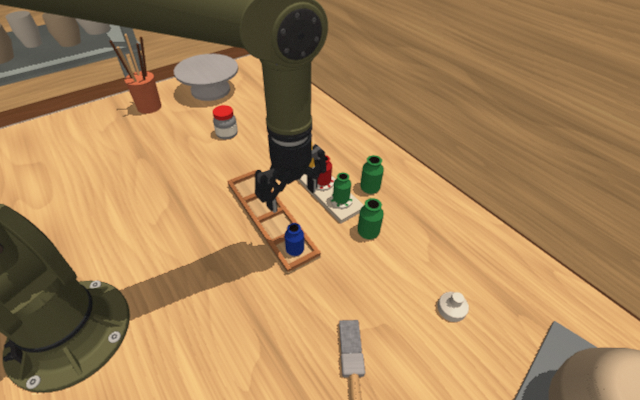

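The blue vase stands in the right-end nest at (294,240). Now yellow.

```bash
python3 -m jog '[{"dx":0.435,"dy":-0.505,"dz":0,"wx":0,"wy":0,"wz":0,"fingers":0},{"dx":0.435,"dy":-0.505,"dz":0,"wx":0,"wy":0,"wz":0,"fingers":0},{"dx":0.435,"dy":-0.505,"dz":0,"wx":0,"wy":0,"wz":0,"fingers":0},{"dx":0.435,"dy":-0.505,"dz":0,"wx":0,"wy":0,"wz":0,"fingers":0},{"dx":0.435,"dy":-0.505,"dz":0,"wx":0,"wy":0,"wz":0,"fingers":0},{"dx":0.435,"dy":-0.505,"dz":0,"wx":0,"wy":0,"wz":0,"fingers":0},{"dx":0.435,"dy":-0.505,"dz":0,"wx":0,"wy":0,"wz":0,"fingers":0},{"dx":0,"dy":0,"dz":0,"wx":0,"wy":0,"wz":0,"fingers":0},{"dx":0,"dy":0,"dz":0,"wx":0,"wy":0,"wz":0,"fingers":0},{"dx":0,"dy":0,"dz":0,"wx":0,"wy":0,"wz":0,"fingers":0}]'
```

```text
t: 13.38
ee_pos: [0.6514, 0.1114, 0.1787]
tcp_rot: [0.001, 1.0, 0.001, -0.0]
contact_force: [-0.1, 0.2, 0.4]
finger_gap: 0.0853
```

```bash
python3 -m jog '[{"dx":0,"dy":-0.02,"dz":0.5,"wx":0,"wy":0,"wz":0,"fingers":0},{"dx":0,"dy":0,"dz":0.5,"wx":0,"wy":0,"wz":0,"fingers":0},{"dx":0,"dy":0,"dz":0.5,"wx":0,"wy":0,"wz":0,"fingers":0},{"dx":0,"dy":0,"dz":0.4,"wx":0,"wy":0,"wz":0,"fingers":0},{"dx":0,"dy":0,"dz":0.12,"wx":0,"wy":0,"wz":0,"fingers":0},{"dx":0,"dy":0,"dz":0,"wx":0,"wy":0,"wz":0,"fingers":0},{"dx":0,"dy":0,"dz":0,"wx":0,"wy":0,"wz":0,"fingers":0}]'
python3 - <<'E'
from h import *
p,d=r.get_image('wrist');cv2.imwrite('pics/w5.png',p[:,:,::-1])
E
```

```text
t: 14.25
ee_pos: [0.6527, 0.1146, 0.0594]
tcp_rot: [-0.0, 1.0, 0.001, 0.001]
contact_force: [0.7, 0.2, -0.2]
finger_gap: 0.0851
```

View pics/w5.png

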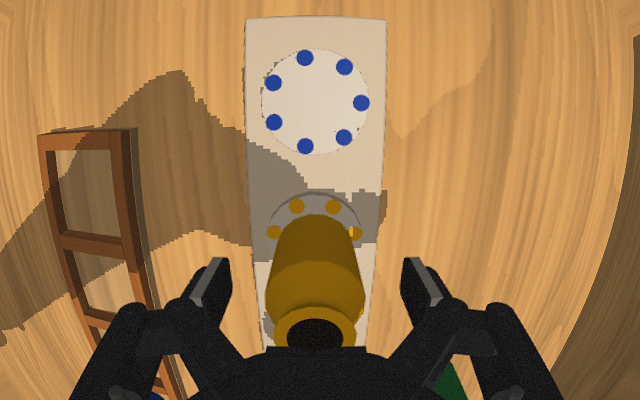

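Yellow is centred between the pads, with its mouth at (315,335). Closing, then lifting.

```bash
python3 -m jog '[{"dx":0,"dy":0,"dz":0,"wx":0,"wy":0,"wz":0,"fingers":0.35},{"dx":0,"dy":0,"dz":0,"wx":0,"wy":0,"wz":0,"fingers":0.5},{"dx":0,"dy":0,"dz":0,"wx":0,"wy":0,"wz":0,"fingers":1},{"dx":0,"dy":0,"dz":0,"wx":0,"wy":0,"wz":0,"fingers":1},{"dx":0,"dy":0,"dz":0,"wx":0,"wy":0,"wz":0,"fingers":1},{"dx":0,"dy":0,"dz":0,"wx":0,"wy":0,"wz":0,"fingers":1}]' 40
```

```text
t: 15.05
ee_pos: [0.6523, 0.1143, 0.0586]
tcp_rot: [-0.0, 1.0, 0.001, 0.0]
contact_force: [1.0, -0.5, 4.3]
finger_gap: 0.0425
```

```bash
python3 -m jog '[{"dx":0,"dy":0,"dz":-0.15,"wx":0,"wy":0,"wz":0,"fingers":1},{"dx":0,"dy":0,"dz":-0.5,"wx":0,"wy":0,"wz":0,"fingers":1},{"dx":0,"dy":0,"dz":-0.5,"wx":0,"wy":0,"wz":0,"fingers":1},{"dx":0,"dy":0,"dz":-0.5,"wx":0,"wy":0,"wz":0,"fingers":1},{"dx":0,"dy":0,"dz":-0.5,"wx":0,"wy":0,"wz":0,"fingers":1},{"dx":-0.59,"dy":0.4425,"dz":0,"wx":0,"wy":0,"wz":0,"fingers":1},{"dx":-0.59,"dy":0.4425,"dz":0,"wx":0,"wy":0,"wz":0,"fingers":1},{"dx":-0.59,"dy":0.4425,"dz":0,"wx":0,"wy":0,"wz":0,"fingers":1},{"dx":-0.59,"dy":0.4425,"dz":0,"wx":0,"wy":0,"wz":0,"fingers":1},{"dx":-0.59,"dy":0.4425,"dz":0,"wx":0,"wy":0,"wz":0,"fingers":1},{"dx":0,"dy":0,"dz":0,"wx":0,"wy":0,"wz":0,"fingers":1},{"dx":0,"dy":0,"dz":0,"wx":0,"wy":0,"wz":0,"fingers":1},{"dx":0,"dy":0,"dz":0,"wx":0,"wy":0,"wz":0,"fingers":1}]'
```

```text
t: 16.68
ee_pos: [0.4758, -0.0175, 0.1872]
tcp_rot: [-0.001, 1.0, 0.003, 0.0]
contact_force: [0.2, 0.6, -0.9]
finger_gap: 0.0428
```

```bash
python3 -m jog '[{"dx":0,"dy":0,"dz":0.45,"wx":0,"wy":0,"wz":0,"fingers":1},{"dx":0,"dy":0,"dz":0.5,"wx":0,"wy":0,"wz":0,"fingers":1},{"dx":0,"dy":0,"dz":0.5,"wx":0,"wy":0,"wz":0,"fingers":1},{"dx":0,"dy":0,"dz":0.4,"wx":0,"wy":0,"wz":0,"fingers":1},{"dx":0,"dy":0,"dz":0.2,"wx":0,"wy":0,"wz":0,"fingers":1},{"dx":0,"dy":0,"dz":0.15,"wx":0,"wy":0,"wz":0,"fingers":1},{"dx":0,"dy":0,"dz":0.1,"wx":0,"wy":0,"wz":0,"fingers":1},{"dx":0,"dy":0,"dz":0,"wx":0,"wy":0,"wz":0,"fingers":1},{"dx":0,"dy":0,"dz":0,"wx":0,"wy":0,"wz":0,"fingers":1}]'
```

```text
t: 17.8
ee_pos: [0.4757, -0.0191, 0.0496]
tcp_rot: [0.0, 1.0, 0.001, 0.0]
contact_force: [0.4, -0.3, -1.8]
finger_gap: 0.0429
```

7.0 mm remain to 0.0426.

```bash
python3 -m jog '[{"dx":0,"dy":0,"dz":0.03,"wx":0,"wy":0,"wz":0,"fingers":1},{"dx":0,"dy":0,"dz":0.03,"wx":0,"wy":0,"wz":0,"fingers":1},{"dx":0,"dy":0,"dz":0.03,"wx":0,"wy":0,"wz":0,"fingers":1},{"dx":0,"dy":0,"dz":0.02,"wx":0,"wy":0,"wz":0,"fingers":1},{"dx":0,"dy":0,"dz":0,"wx":0,"wy":0,"wz":0,"fingers":1},{"dx":0,"dy":0,"dz":0,"wx":0,"wy":0,"wz":0,"fingers":1}]'
```

```text
t: 18.55
ee_pos: [0.4752, -0.019, 0.0425]
tcp_rot: [0.0, 1.0, 0.001, -0.0]
contact_force: [0.0, 0.6, -0.6]
finger_gap: 0.0429
```

```bash
python3 -m jog '[{"dx":0,"dy":0,"dz":0.015,"wx":0,"wy":0,"wz":0,"fingers":1},{"dx":0,"dy":0,"dz":0,"wx":0,"wy":0,"wz":0,"fingers":1},{"dx":0,"dy":0,"dz":0,"wx":0,"wy":0,"wz":0,"fingers":1}]'
```

```text
t: 18.92
ee_pos: [0.4753, -0.019, 0.0424]
tcp_rot: [0.0, 1.0, 0.001, -0.0]
contact_force: [-4.4, -0.7, 10.0]
finger_gap: 0.0428
```

In firm contact at 10 N. Releasing, rising, then on to red. Neighbour clearance was fine.

```bash
python3 -m jog '[{"dx":0,"dy":0,"dz":-0.01,"wx":0,"wy":0,"wz":0,"fingers":0.45},{"dx":0,"dy":0,"dz":0,"wx":0,"wy":0,"wz":0,"fingers":0.3},{"dx":0,"dy":0,"dz":0,"wx":0,"wy":0,"wz":0,"fingers":0},{"dx":0,"dy":0,"dz":0,"wx":0,"wy":0,"wz":0,"fingers":0},{"dx":0,"dy":0,"dz":0,"wx":0,"wy":0,"wz":0,"fingers":0},{"dx":0,"dy":0,"dz":-0.5,"wx":0,"wy":0,"wz":0,"fingers":0},{"dx":0,"dy":0,"dz":-0.6,"wx":0,"wy":0,"wz":0,"fingers":0},{"dx":0,"dy":0,"dz":-0.6,"wx":0,"wy":0,"wz":0,"fingers":0},{"dx":0,"dy":0,"dz":-0.6,"wx":0,"wy":0,"wz":0,"fingers":0},{"dx":0,"dy":0,"dz":0,"wx":0,"wy":0,"wz":0,"fingers":0},{"dx":0,"dy":0,"dz":0,"wx":0,"wy":0,"wz":0,"fingers":0}]'
python3 - <<'E'
from h import *
p,d=r.get_image('side');cv2.imwrite('pics/side6.png',p[:,:,::-1])
E
```

```text
t: 20.3
ee_pos: [0.4748, -0.0192, 0.1797]
tcp_rot: [0.0, 1.0, 0.001, -0.0]
contact_force: [0.4, 0.5, -0.2]
finger_gap: 0.0855
```

View pics/side6.png

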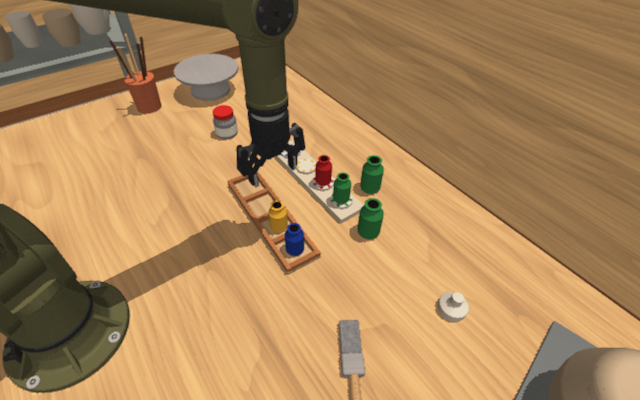

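Yellow (278,217) and blue (294,240) are standing in their nests. Now red.

```bash
python3 -m jog '[{"dx":0.738,"dy":-0.222,"dz":0,"wx":0,"wy":0,"wz":0,"fingers":0},{"dx":0.738,"dy":-0.222,"dz":0,"wx":0,"wy":0,"wz":0,"fingers":0},{"dx":0.738,"dy":-0.222,"dz":0,"wx":0,"wy":0,"wz":0,"fingers":0},{"dx":0.738,"dy":-0.222,"dz":0,"wx":0,"wy":0,"wz":0,"fingers":0},{"dx":0,"dy":0,"dz":0,"wx":0,"wy":0,"wz":0,"fingers":0},{"dx":0,"dy":0,"dz":0,"wx":0,"wy":0,"wz":0,"fingers":0},{"dx":0,"dy":0,"dz":0,"wx":0,"wy":0,"wz":0,"fingers":0},{"dx":0,"dy":0,"dz":0.5,"wx":0,"wy":0,"wz":0,"fingers":0},{"dx":0,"dy":0,"dz":0.5,"wx":0,"wy":0,"wz":0,"fingers":0},{"dx":0,"dy":0,"dz":0.5,"wx":0,"wy":0,"wz":0,"fingers":0},{"dx":0,"dy":0,"dz":0.4,"wx":0,"wy":0,"wz":0,"fingers":0},{"dx":0,"dy":0,"dz":0.13,"wx":0,"wy":0,"wz":0,"fingers":0},{"dx":0,"dy":0,"dz":0,"wx":0,"wy":0,"wz":0,"fingers":0},{"dx":0,"dy":0,"dz":0,"wx":0,"wy":0,"wz":0,"fingers":0}]'
python3 - <<'E'
from h import *
p,d=r.get_image('wrist');cv2.imwrite('pics/w7.png',p[:,:,::-1])
E
```

```text
t: 22.1
ee_pos: [0.653, 0.035, 0.0597]
tcp_rot: [-0.0, 1.0, 0.001, 0.001]
contact_force: [-0.1, -0.6, 1.7]
finger_gap: 0.0854
```

View pics/w7.png

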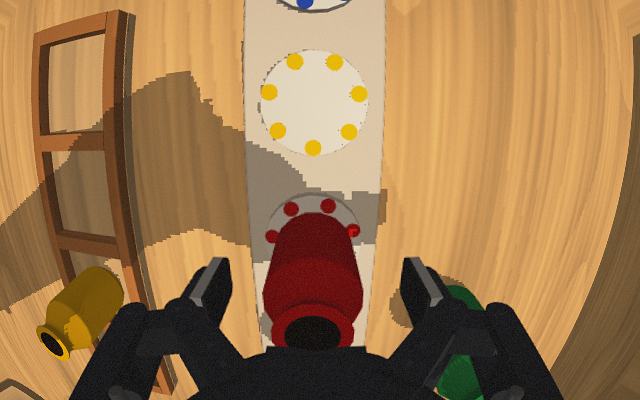

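Red is centred between the pads, with its mouth at (313,334). Closing.

```bash
python3 -m jog '[{"dx":0,"dy":0,"dz":0,"wx":0,"wy":0,"wz":0,"fingers":0.35},{"dx":0,"dy":0,"dz":0,"wx":0,"wy":0,"wz":0,"fingers":0.5},{"dx":0,"dy":0,"dz":0,"wx":0,"wy":0,"wz":0,"fingers":1},{"dx":0,"dy":0,"dz":0,"wx":0,"wy":0,"wz":0,"fingers":1},{"dx":0,"dy":0,"dz":0,"wx":0,"wy":0,"wz":0,"fingers":1},{"dx":0,"dy":0,"dz":0,"wx":0,"wy":0,"wz":0,"fingers":1}]' 40
```

```text
t: 22.9
ee_pos: [0.6524, 0.0348, 0.0588]
tcp_rot: [0.0, 1.0, 0.001, 0.0]
contact_force: [-1.0, -0.1, 5.2]
finger_gap: 0.0426
```

```bash
python3 -m jog '[{"dx":0,"dy":0,"dz":-0.15,"wx":0,"wy":0,"wz":0,"fingers":1},{"dx":0,"dy":0,"dz":-0.5,"wx":0,"wy":0,"wz":0,"fingers":1},{"dx":0,"dy":0,"dz":-0.5,"wx":0,"wy":0,"wz":0,"fingers":1},{"dx":0,"dy":0,"dz":-0.5,"wx":0,"wy":0,"wz":0,"fingers":1},{"dx":0,"dy":0,"dz":-0.5,"wx":0,"wy":0,"wz":0,"fingers":1},{"dx":-0.57,"dy":-0.09,"dz":0,"wx":0,"wy":0,"wz":0,"fingers":1},{"dx":-0.57,"dy":-0.09,"dz":0,"wx":0,"wy":0,"wz":0,"fingers":1},{"dx":-0.57,"dy":-0.09,"dz":0,"wx":0,"wy":0,"wz":0,"fingers":1},{"dx":-0.57,"dy":-0.09,"dz":0,"wx":0,"wy":0,"wz":0,"fingers":1},{"dx":-0.57,"dy":-0.09,"dz":0,"wx":0,"wy":0,"wz":0,"fingers":1},{"dx":0,"dy":0,"dz":0,"wx":0,"wy":0,"wz":0,"fingers":1},{"dx":0,"dy":0,"dz":0,"wx":0,"wy":0,"wz":0,"fingers":1},{"dx":0,"dy":0,"dz":0,"wx":0,"wy":0,"wz":0,"fingers":1}]'
```

```text
t: 24.52
ee_pos: [0.4818, 0.0613, 0.1875]
tcp_rot: [-0.001, 1.0, 0.001, 0.0]
contact_force: [-0.8, 0.8, -1.0]
finger_gap: 0.043
```

```bash
python3 -m jog '[{"dx":-0.02,"dy":0,"dz":0.45,"wx":0,"wy":0,"wz":0,"fingers":1},{"dx":0,"dy":0,"dz":0.5,"wx":0,"wy":0,"wz":0,"fingers":1},{"dx":0,"dy":0,"dz":0.5,"wx":0,"wy":0,"wz":0,"fingers":1},{"dx":0,"dy":0,"dz":0.4,"wx":0,"wy":0,"wz":0,"fingers":1},{"dx":0,"dy":0,"dz":0.2,"wx":0,"wy":0,"wz":0,"fingers":1},{"dx":0,"dy":0,"dz":0.15,"wx":0,"wy":0,"wz":0,"fingers":1},{"dx":0,"dy":0,"dz":0.1,"wx":0,"wy":0,"wz":0,"fingers":1},{"dx":0,"dy":0,"dz":0,"wx":0,"wy":0,"wz":0,"fingers":1},{"dx":0,"dy":0,"dz":0,"wx":0,"wy":0,"wz":0,"fingers":1}]'
```

```text
t: 25.65
ee_pos: [0.4804, 0.0612, 0.05]
tcp_rot: [0.0, 1.0, 0.001, 0.001]
contact_force: [0.1, 0.3, -1.8]
finger_gap: 0.0428
```

```bash
python3 -m jog '[{"dx":0,"dy":0,"dz":0.03,"wx":0,"wy":0,"wz":0,"fingers":1},{"dx":0,"dy":0,"dz":0.03,"wx":0,"wy":0,"wz":0,"fingers":1},{"dx":0,"dy":0,"dz":0.03,"wx":0,"wy":0,"wz":0,"fingers":1},{"dx":0,"dy":0,"dz":0.025,"wx":0,"wy":0,"wz":0,"fingers":1},{"dx":0,"dy":0,"dz":0,"wx":0,"wy":0,"wz":0,"fingers":1},{"dx":0,"dy":0,"dz":0,"wx":0,"wy":0,"wz":0,"fingers":1}]'
```

```text
t: 26.4
ee_pos: [0.4799, 0.0613, 0.0428]
tcp_rot: [0.0, 1.0, 0.001, -0.0]
contact_force: [-2.2, -1.0, 5.7]
finger_gap: 0.043
```

In contact at 5.7 N. Releasing and rising.

```bash
python3 -m jog '[{"dx":0,"dy":0,"dz":0,"wx":0,"wy":0,"wz":0,"fingers":0.45},{"dx":0,"dy":0,"dz":0,"wx":0,"wy":0,"wz":0,"fingers":0.3},{"dx":0,"dy":0,"dz":0,"wx":0,"wy":0,"wz":0,"fingers":0},{"dx":0,"dy":0,"dz":0,"wx":0,"wy":0,"wz":0,"fingers":0},{"dx":0,"dy":0,"dz":0,"wx":0,"wy":0,"wz":0,"fingers":0},{"dx":0,"dy":0,"dz":-0.5,"wx":0,"wy":0,"wz":0,"fingers":0},{"dx":0,"dy":0,"dz":-0.6,"wx":0,"wy":0,"wz":0,"fingers":0},{"dx":0,"dy":0,"dz":-0.6,"wx":0,"wy":0,"wz":0,"fingers":0},{"dx":0,"dy":0,"dz":-0.6,"wx":0,"wy":0,"wz":0,"fingers":0},{"dx":0,"dy":0,"dz":0,"wx":0,"wy":0,"wz":0,"fingers":0},{"dx":0,"dy":0,"dz":0,"wx":0,"wy":0,"wz":0,"fingers":0}]'
```

```text
t: 27.78
ee_pos: [0.4795, 0.0609, 0.1799]
tcp_rot: [0.0, 1.0, 0.001, -0.0]
contact_force: [-0.3, 0.2, -0.3]
finger_gap: 0.0854
```

Now green. I'll approach with the fingers partly closed (0.25) to clear the loose green vase at x≈0.755.

```bash
python3 -m jog '[{"dx":0.71,"dy":0.45,"dz":0,"wx":0,"wy":0,"wz":0,"fingers":0.25},{"dx":0.71,"dy":0.45,"dz":0,"wx":0,"wy":0,"wz":0,"fingers":0.25},{"dx":0.71,"dy":0.45,"dz":0,"wx":0,"wy":0,"wz":0,"fingers":0.25},{"dx":0.71,"dy":0.45,"dz":0,"wx":0,"wy":0,"wz":0,"fingers":0.25},{"dx":0,"dy":0,"dz":0,"wx":0,"wy":0,"wz":0,"fingers":0.25},{"dx":0,"dy":0,"dz":0,"wx":0,"wy":0,"wz":0,"fingers":0.25},{"dx":0,"dy":0,"dz":0.5,"wx":0,"wy":0,"wz":0,"fingers":0.25},{"dx":0,"dy":0,"dz":0,"wx":0,"wy":0,"wz":0,"fingers":0.25}]'
python3 - <<'E'
from h import *
p,d=r.get_image('wrist');cv2.imwrite('pics/w8.png',p[:,:,::-1])
p,d=r.get_image('scene');cv2.imwrite('pics/s8.png',p[:,:,::-1])
E
```

```text
t: 28.78
ee_pos: [0.648, -0.0454, 0.1483]
tcp_rot: [0.0, 1.0, 0.002, -0.002]
contact_force: [-0.8, 0.7, 0.8]
finger_gap: 0.0637
```

View pics/w8.png

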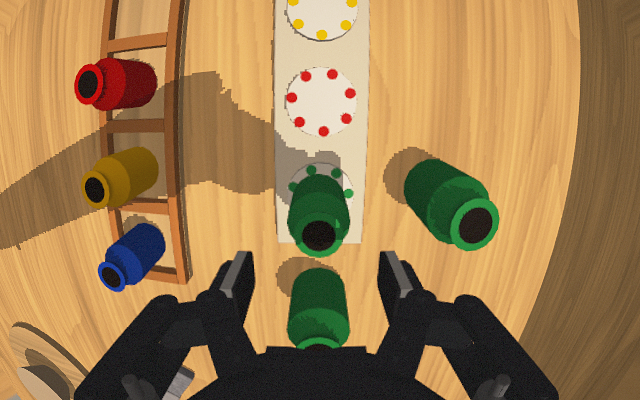

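View pics/s8.png

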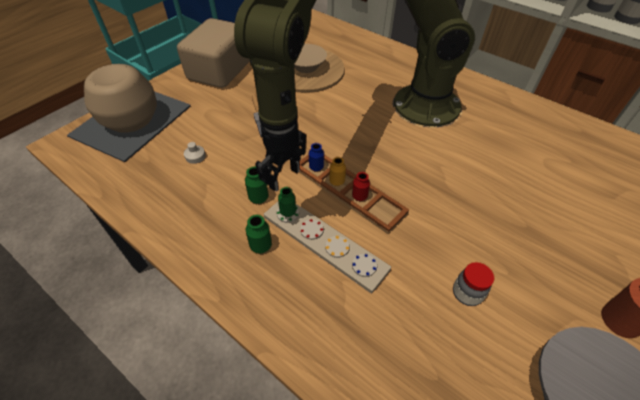

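Red, yellow and blue stand in the rack. The target green vase's mouth is at (318,235). A quick ray check before descending.

Run:
```python
from h import *
cm=r.camera_model('wrist'); print(fray(cm,[(318.5,235.5)],.104),fray(cm,[(475,225)],.102),r.observe()['ee_pos'])
```

```text
[[ 0.65156548 -0.04735368]] [[ 0.760296   -0.04220908]] [ 0.64998991 -0.0454874   0.15097852]
```

```bash
python3 -m jog '[{"dx":0.01,"dy":0.02,"dz":0.4,"wx":0,"wy":0,"wz":0,"fingers":0.25},{"dx":0,"dy":0,"dz":0.4,"wx":0,"wy":0,"wz":0,"fingers":0.25},{"dx":0,"dy":0,"dz":0.4,"wx":0,"wy":0,"wz":0,"fingers":0.25},{"dx":0,"dy":0,"dz":0.32,"wx":0,"wy":0,"wz":0,"fingers":0.25},{"dx":0,"dy":0,"dz":0,"wx":0,"wy":0,"wz":0,"fingers":0.25},{"dx":0,"dy":0,"dz":0,"wx":0,"wy":0,"wz":0,"fingers":0.25}]'
python3 - <<'E'
from h import *
p,d=r.get_image('wrist');cv2.imwrite('pics/w9.png',p[:,:,::-1])
E
```

```text
t: 29.62
ee_pos: [0.6517, -0.0471, 0.0598]
tcp_rot: [-0.0, 1.0, 0.001, 0.0]
contact_force: [0.1, -0.5, 1.3]
finger_gap: 0.0643
```

View pics/w9.png

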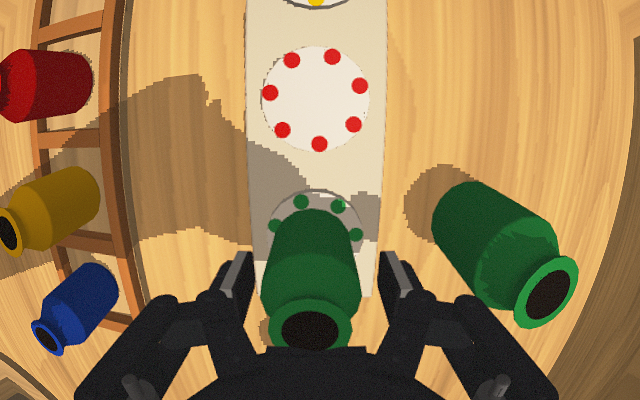

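Green is centred between the pads, with its mouth at (309,330), and clear of the neighbour. Closing and lifting.

```bash
python3 -m jog '[{"dx":0,"dy":0,"dz":0,"wx":0,"wy":0,"wz":0,"fingers":0.4},{"dx":0,"dy":0,"dz":0,"wx":0,"wy":0,"wz":0,"fingers":0.5},{"dx":0,"dy":0,"dz":0,"wx":0,"wy":0,"wz":0,"fingers":1},{"dx":0,"dy":0,"dz":0,"wx":0,"wy":0,"wz":0,"fingers":1},{"dx":0,"dy":0,"dz":0,"wx":0,"wy":0,"wz":0,"fingers":1},{"dx":0,"dy":0,"dz":0,"wx":0,"wy":0,"wz":0,"fingers":1}]' 40
```

```text
t: 30.42
ee_pos: [0.6514, -0.0474, 0.0604]
tcp_rot: [0.0, 1.0, 0.001, 0.0]
contact_force: [-3.6, -0.9, 6.0]
finger_gap: 0.0433
```

```bash
python3 -m jog '[{"dx":0,"dy":0,"dz":-0.15,"wx":0,"wy":0,"wz":0,"fingers":1},{"dx":0,"dy":0,"dz":-0.5,"wx":0,"wy":0,"wz":0,"fingers":1},{"dx":0,"dy":0,"dz":-0.5,"wx":0,"wy":0,"wz":0,"fingers":1},{"dx":0,"dy":0,"dz":-0.5,"wx":0,"wy":0,"wz":0,"fingers":1},{"dx":0,"dy":0,"dz":-0.5,"wx":0,"wy":0,"wz":0,"fingers":1},{"dx":-0.46,"dy":-0.52,"dz":0,"wx":0,"wy":0,"wz":0,"fingers":1},{"dx":-0.46,"dy":-0.52,"dz":0,"wx":0,"wy":0,"wz":0,"fingers":1},{"dx":-0.46,"dy":-0.52,"dz":0,"wx":0,"wy":0,"wz":0,"fingers":1},{"dx":-0.46,"dy":-0.52,"dz":0,"wx":0,"wy":0,"wz":0,"fingers":1},{"dx":-0.46,"dy":-0.52,"dz":0,"wx":0,"wy":0,"wz":0,"fingers":1},{"dx":-0.46,"dy":-0.52,"dz":0,"wx":0,"wy":0,"wz":0,"fingers":1},{"dx":0,"dy":0,"dz":0,"wx":0,"wy":0,"wz":0,"fingers":1},{"dx":0,"dy":0,"dz":0,"wx":0,"wy":0,"wz":0,"fingers":1},{"dx":0,"dy":0,"dz":0,"wx":0,"wy":0,"wz":0,"fingers":1}]'
```

```text
t: 32.17
ee_pos: [0.4858, 0.1382, 0.1883]
tcp_rot: [-0.0, 1.0, 0.0, 0.0]
contact_force: [0.8, 0.1, -1.0]
finger_gap: 0.0429
```

```bash
python3 -m jog '[{"dx":0,"dy":-0.01,"dz":0.45,"wx":0,"wy":0,"wz":0,"fingers":1},{"dx":0,"dy":0,"dz":0.5,"wx":0,"wy":0,"wz":0,"fingers":1},{"dx":0,"dy":0,"dz":0.5,"wx":0,"wy":0,"wz":0,"fingers":1},{"dx":0,"dy":0,"dz":0.4,"wx":0,"wy":0,"wz":0,"fingers":1},{"dx":0,"dy":0,"dz":0.2,"wx":0,"wy":0,"wz":0,"fingers":1},{"dx":0,"dy":0,"dz":0.15,"wx":0,"wy":0,"wz":0,"fingers":1},{"dx":0,"dy":0,"dz":0.1,"wx":0,"wy":0,"wz":0,"fingers":1},{"dx":0,"dy":0,"dz":0,"wx":0,"wy":0,"wz":0,"fingers":1},{"dx":0,"dy":0,"dz":0,"wx":0,"wy":0,"wz":0,"fingers":1}]'
```

```text
t: 33.3
ee_pos: [0.4855, 0.14, 0.0508]
tcp_rot: [0.0, 1.0, 0.001, 0.001]
contact_force: [0.2, 0.9, -1.0]
finger_gap: 0.0434
```

```bash
python3 -m jog '[{"dx":0,"dy":0,"dz":0.03,"wx":0,"wy":0,"wz":0,"fingers":1},{"dx":0,"dy":0,"dz":0.03,"wx":0,"wy":0,"wz":0,"fingers":1},{"dx":0,"dy":0,"dz":0.025,"wx":0,"wy":0,"wz":0,"fingers":1},{"dx":0,"dy":0,"dz":0.02,"wx":0,"wy":0,"wz":0,"fingers":1},{"dx":0,"dy":0,"dz":0,"wx":0,"wy":0,"wz":0,"fingers":1},{"dx":0,"dy":0,"dz":0,"wx":0,"wy":0,"wz":0,"fingers":1}]'
```

```text
t: 34.05
ee_pos: [0.485, 0.1399, 0.0443]
tcp_rot: [0.0, 1.0, 0.001, -0.0]
contact_force: [-2.0, -2.2, 4.8]
finger_gap: 0.0429
```

In contact at 4.8 N. Releasing, rising, and backing away to the left so the cameras can see.

```bash
python3 -m jog '[{"dx":0,"dy":0,"dz":0,"wx":0,"wy":0,"wz":0,"fingers":0.45},{"dx":0,"dy":0,"dz":0,"wx":0,"wy":0,"wz":0,"fingers":0.3},{"dx":0,"dy":0,"dz":0,"wx":0,"wy":0,"wz":0,"fingers":0},{"dx":0,"dy":0,"dz":0,"wx":0,"wy":0,"wz":0,"fingers":0},{"dx":0,"dy":0,"dz":0,"wx":0,"wy":0,"wz":0,"fingers":0},{"dx":0,"dy":0,"dz":-0.5,"wx":0,"wy":0,"wz":0,"fingers":0},{"dx":0,"dy":0,"dz":-0.6,"wx":0,"wy":0,"wz":0,"fingers":0},{"dx":0,"dy":0,"dz":-0.6,"wx":0,"wy":0,"wz":0,"fingers":0},{"dx":0,"dy":0,"dz":-0.6,"wx":0,"wy":0,"wz":0,"fingers":0},{"dx":0,"dy":0,"dz":-0.6,"wx":0,"wy":0,"wz":0,"fingers":0},{"dx":0,"dy":-0.7,"dz":0,"wx":0,"wy":0,"wz":0,"fingers":0},{"dx":0,"dy":-0.7,"dz":0,"wx":0,"wy":0,"wz":0,"fingers":0},{"dx":0,"dy":-0.7,"dz":0,"wx":0,"wy":0,"wz":0,"fingers":0},{"dx":0,"dy":0,"dz":0,"wx":0,"wy":0,"wz":0,"fingers":0},{"dx":0,"dy":0,"dz":0,"wx":0,"wy":0,"wz":0,"fingers":0}]'
python3 - <<'E'
from h import *
ex=dict(blue=-.12,yellow=-.04,red=.04,green=.12)
C=np.array([.478,.0205]);a=-.064;R=np.array([[np.cos(a),-np.sin(a)],[np.sin(a),np.cos(a)]])
for n in ['scene','side']:
    p,d,W=cloud(n);cv2.imwrite(f'pics/{n}_end.png',p[:,:,::-1])
    off=np.array([.4785,.0233]) if n=='scene' else np.array([.475,.0177])  # rack centre as that camera saw it
    M,*_=masks(p)
    for k,m in M.items():
        m=m&(W[...,2]>0.03)&(W[...,2]<.12)&(W[...,0]>.4)&(W[...,0]<.56)&(W[...,1]>-.2)&(W[...,1]<.25)
        c,l,st,ce=cv2.connectedComponentsWithStats(m.astype(np.uint8))
        for i in range(1,c):
            if st[i,4]<60: continue
            q=W[l==i];zt=np.percentile(q[:,2],98);t=q[q[:,2]>zt-.008];mid=((t.min(0)+t.max(0))/2)[:2]
            print(n,k,ce[i].round(),'ztop',zt.round(3),'rack xy',(R.T@(mid-off)).round(4),'exp',ex[k])
E
```

```text
t: 35.92
ee_pos: [0.4847, 0.2655, 0.2177]
tcp_rot: [0.0, 1.0, 0.002, -0.0]
contact_force: [0.8, -0.1, -0.6]
finger_gap: 0.0854
scene blue [316. 157.] ztop 0.092 rack xy [ 0.0015 -0.1208] exp -0.12
scene green [386. 203.] ztop 0.092 rack xy [0.0038 0.1212] exp 0.12
scene yellow [337. 166.] ztop 0.091 rack xy [ 0.0015 -0.0427] exp -0.04
scene red [361. 186.] ztop 0.092 rack xy [0.0018 0.04  ] exp 0.04
side blue [294. 240.] ztop 0.092 rack xy [ 0.0007 -0.1207] exp -0.12
side green [248. 177.] ztop 0.091 rack xy [-0.0002  0.1144] exp 0.12
side yellow [278. 216.] ztop 0.092 rack xy [ 0.002  -0.0396] exp -0.04
side red [262. 195.] ztop 0.092 rack xy [0.0018 0.0419] exp 0.04
```

View pics/scene_end.png

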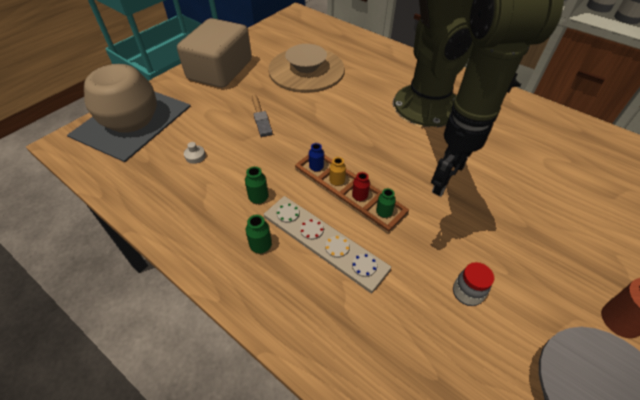

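View pics/side_end.png

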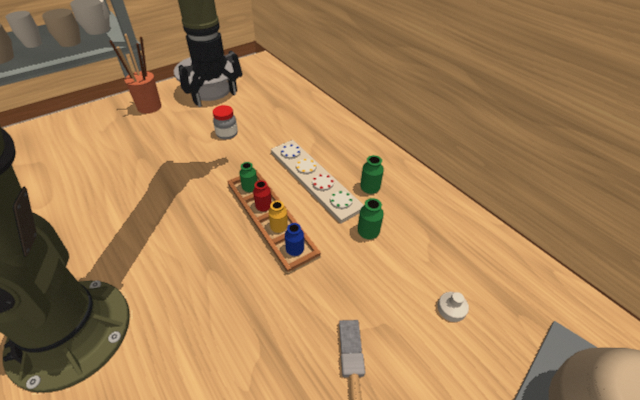

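All four vases are upright in the mirrored nests, and the jar, weight and look-alikes haven't moved. Handing in.

```bash
python3 -c "
from plant import r
print(r.job_done())"
```

```text
the job is handed in; nothing more can be done
None
```

I moved all four vases from the kiln shelf to the rack in reverse order and handed the job in at about 36 s. By disc position along the shelf: blue (+120 mm) went to nest -120 mm, yellow (+40) to -40, red (-40) to +40, and the small green (-120) to +120. The two larger green look-alikes, the glaze jar and the ceramic weight were left alone.

**Last checks:**
- **Position:** both fixed cameras put every vase within about 4 mm of its nest centre across the rack. Along the rack they are within about 3 mm, except one side-view reading of green, 5.6 mm short, where the scene camera shows 1.2 mm. All readings are inside the 14 mm limit.
- **Height and uprightness:** the vase tops read 0.091–0.092 m against 0.090 m expected. In both end pictures they stand upright with the gripper clear. I judged upright by eye and did not measure tilt.
- **Forces:** wrist-force readings at set-down were 10 N or less.

**Disagreement between views:** the two fixed cameras differed by a constant 4–7 mm. I averaged them and checked with the wrist camera, which agreed with the average to within about 2 mm for the vases and 3–5 mm at the rack's end corners. The final position checks are relative to each camera's own view of the rack.

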